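Index the carving turntable and latch it

ROBOT

A 6-joint arm with a two-finger parallel gripper is mounted at the origin on the work surface. World frame = base frame: x ahead of the robot, y to its left, z up, the work surface at z = 0. Lengths are in m, angles in rad, forces in N, time in s.
With the tool pointing down it reaches from about 0.3 to 0.875 m from the base axis. Payload 6.4 kg.
Tool frame: the origin (TCP) lies on the centre line of the jaws, within the pads' length; the fingertips stand 8 mm ahead of it and the grasp point (between the pads) lies 11 mm behind it; z points along the fingers, y is the line along which they close (so a half turn about z gives the same grasp; the last joint's range is limited). The gripper opens to 85 mm and grips with 20 to 120 N. Pads are 22 mm wide; open, the fingers measure 114 mm over their backs; the gripper's body (76 mm by 85 mm) begins 54 mm behind the grasp point. The pads swing forward as they close: fully open they stand 13 mm farther back than shut.
Start: joints at [1.106, 0.181, 1.607, -0, 1.354, -0.206], TCP at [0.147, 0.556, 0.239] pointing down, gripper open.
Joint ranges: [-2.99, 2.99], [-0.89, 2.07], [0.3, 2.58], [-1.14, 4.28], [0, 2.63], [-3.12, 3.12]. Speed limits (rad/s): [2.57, 2.57, 3.01, 3.14, 3.14, 3.14].

INTERFACE

Orientations are given as a unit quaternion [w, x, y, z].
In Python, from bench import ctrl gives the robot as it stands.
- The arm moves only by the shell command python3 -m handwheel 'ROWS' [OPENING]. ROWS is JSON, a list that holds one entry, the list of rows, each a list of 4 numbers: the shift along the tool's x, y, z each as a share of 20 cm, from -1 to 1, then the turn about the tool's z as a share of 1.5 rad, from -1 to 1. In form: [[[x, y, z, twist], ...]]. A call has 1 to 10 rows; each row is the pose to reach, as a shift and turn from the pose commanded when the call began, along the tool's axes at that moment; what a row does not reach only later rows make up. A row lasts 1/8 s, in which the tool goes at most 62.5 mm and 10.7 degrees, less where a joint would pass 70% of its speed; a pose out of reach is approached as far as the arm can. A call with a number of a shift or a turn outside -1 to 1 is refused whole. A call with a gripper value outside its range is refused whole. OPENING is the finger opening in mm, from 0 to 85.4, set as the call begins (- or left out, the last holds). The fingers move at their own pace and stop on an object; the grip force is fixed at half the most. Time passes only in rows, so rows that repeat a pose let the fingers close. It gives the time, the measured TCP pose, the force, the opening and the grip force at its end, in the units of the state.
- ctrl.get_obs(): the state, without advancing time (a new reading comes with each control period).
- ctrl.camera(name): name is "scene" or "top"; returns a dict with "color" (384x512x3 uint8, red, green, blue), "range_z" (384x512 float32, m along the optical axis (not along the pixel's ray), 0 where there is no reading), "K" (3x3 intrinsics, pixels), "pose" (4x4, takes a point from camera to world coordinates). Camera axes: x right, y down, z forward; pixel columns grow to the right and rows downward; lengths in m; the calibration is good to about 2 mm. A picture is of the moment at which its call begins.
- ctrl.hand_in(): hands the job in; it is judged then, once.
The state is a dict: "time_s": time; "q": joint angles; "dq": joint speeds; "joint_efforts": joint torques, N m; "eef_pos": TCP position; "eef_rot": TCP orientation; "wrist_force": force on the tool from outside, world axes, zero at the start; "torque": the same for the moment, N m; "opening": opening from 0.0 (shut) to 1.0 (fully open); "grasp_force": force on a finger pad.
Only numpy, scipy, OpenCV 4.12 (cv2) and the standard library are available. Lean on these libraries where they do the work, as an engineer would, in place of code of your own. Each camera call takes 0.05 s, during which the arm holds its last target. There are 200 camera calls.

TASK

Turn the carver's turntable round, by the upright pegs near its rim, until the forked catch on it stands under the latch bar and the table has clicked into its detent there; then swing the latch bar down until it lies fully home in the fork. The bridge over the table stops any one peg being carried the whole way, so let go part-way and take another peg. Leave the block on the table untouched and the things lying around the stand where they are.

Things in the scene. Friction and masses are not known exactly. Their poses are not given: they have to be found in the camera images.
- stand: Fixed dark-wood round base, 340 mm across, 30 mm thick; origin under its centre, on the turntable's axis. A bridge runs along its x over the turntable's middle: posts 26 mm square at x = +-150 mm; bar 22 mm wide, 145 to 167 mm above the bench, with an 8 mm pointer hanging to 128 mm. Latch cheeks at +y (36 mm over both, y 138 to 162, top 86 mm). The half towards -y is open.
- turntable (a joint): Turntable angle, rad, counter-clockwise from above; 0 (or a full turn, 6.283) when the catch is under the latch. Turns both ways, stops at -1.2 and 7.5. Disc 240 mm across, top 58 mm above the bench. A spring plunger clicks into a detent each quarter turn (pulls in from about 0.04 rad, holds against about 6 N at a peg); between detents about 1 N turns it and it stays where left.
- catch (a point): The forked catch on the turntable: two upright steel studs 15 mm thick with a 16 mm gap between them, 100 mm from the axis, tops 21 mm above the disc. The point is midway between the studs at the height of their tops (79 mm). The block's plain side faces it.
- seat (a point): Point fixed on the stand at y = +100 mm, 79 mm above the bench: where the catch point must come.
- peg0 (a point): Top centre of a plain wooden peg, round, 18 mm thick, 55 mm tall, standing on the turntable 100 mm from its axis, 113 mm above the bench; 45 degrees clockwise from the catch seen from above. It may be gripped across any diameter and turns freely in the fingers' grip as the table goes round.
- peg1 (a point): Same, 45 degrees counter-clockwise from the catch.
- peg2 (a point): Same, 135 degrees counter-clockwise from the catch.
- peg3 (a point): Same, 135 degrees clockwise from the catch.
- block: Square wooden block, 64 x 64 x 60 mm, bolted on the middle of the turntable; three sides carved in relief, the side towards the catch (its +y) plain. Origin at the centre of its underside; top at 118 mm above the bench.
- latch (a joint): Latch bar angle, rad: 0 level, fully home in the fork; grows as the bar is raised, upright at 1.57, stop at 1.6. Stiff hinge: stays where left, about 1 N at the tip moves it. Home, the bar runs from the hinge towards the axis, top face 81 mm above the bench. If the catch is more than about 2 mm off to the side the bar lands on a stud and will not go home.
- latch_pivot (a point): Hinge of the latch, fixed on the stand at y = +150 mm, 74 mm above the bench; its pin lies along the stand's x.
- latch_tip (a point): Free end of the latch bar, at mid thickness, 77 mm from the hinge. The bar is steel, 12 mm wide, 14 mm thick, with a small 8 mm nose under the tip.
- glue: Upright bottle, 56 mm across, 150 mm tall, near the stand; origin under its centre. Bystander.
- figure: Turned dark-wood figure standing near the stand, 56 mm across, 88 mm tall; origin under its centre. Bystander.
- mallet: Wooden carving mallet lying on the bench to the right of the stand, 240 mm long, head 68 mm thick at its +x end; origin under its middle. Bystander.
- gouge: Carving gouge lying on the bench to the left of the stand, 235 mm long along its x, up to 28 mm thick; origin under its middle. Bystander.

How it is judged:
By the outcome, as a careful person would: the job done as asked, in the order asked, and still so for the second after the job is handed in, with the robot touching nothing.
It also fails if it takes over 61 s, if anything falls off the work surface, if the arm or the gripper's body presses on something with over 40 N, if the wrist force passes 120 N, or if a joint passes its speed limit or range.

## Working session

There is one attempt and no reset: what is moved stays moved. The work goes in short steps, Python scripts to look and compute and a shell command to move; the robot and the scene stay as the last step left them, time stands still between calls to the robot, and variables do not carry over. Pictures are saved under pics/ and viewed, at most 10 in all, crops included, and the job is handed in when it is done.

```bash
ls; mkdir -p pics
python3 - <<'E'
from bench import ctrl
import numpy as np,cv2
o=ctrl.get_obs();print({k:np.round(v,3) for k,v in o.items()})
for n in("scene","top"):
    c=ctrl.camera(n);np.savez(f"pics/{n}0.npz",**c)
    cv2.imwrite(f"pics/{n}0.png",c["color"][:,:,::-1]);print(n,c["K"].round(1).tolist(),c["pose"].round(3).tolist())
E
```

```text
pics
{'time_s': np.float64(0.0), 'q': array([ 1.106,  0.182,  1.608, -0.   ,  1.354, -0.206]), 'dq': array([ 0.001,  0.002, -0.   , -0.002,  0.001,  0.001]), 'joint_efforts': array([ 1.0000e-03, -4.4487e+01, -3.5134e+01, -0.0000e+00,  9.0000e-03,
       -0.0000e+00]), 'eef_pos': array([0.147, 0.555, 0.238]), 'eef_rot': array([-0.   ,  0.129,  0.992, -0.001]), 'wrist_force': array([ 0.513,  0.531, -0.508]), 'torque': array([ 0.05 ,  0.017, -0.015]), 'grasp_force': np.float64(0.0), 'opening': np.float64(1.0)}
scene [[357.7, 0.0, 252.3], [0.0, 357.7, 189.2], [0.0, 0.0, 1.0]] [[0.093, 0.666, -0.74, 1.27], [0.996, -0.057, 0.075, -0.058], [0.008, -0.744, -0.669, 0.743], [0.0, 0.0, 0.0, 1.0]]
top [[410.3, 0.0, 255.5], [0.0, 410.3, 181.9], [0.0, 0.0, 1.0]] [[-0.029, -0.995, 0.097, 0.456], [-1.0, 0.029, 0.001, 0.019], [-0.004, -0.096, -0.995, 1.187], [0.0, 0.0, 0.0, 1.0]]
```

View pics/scene0.png

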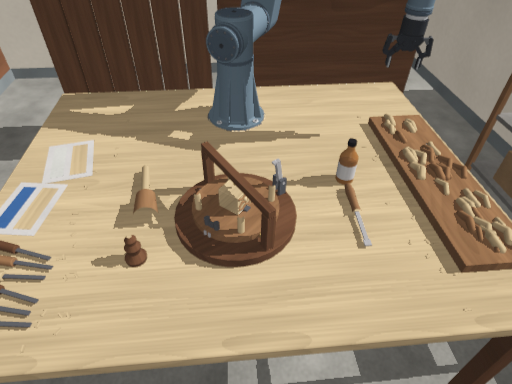

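View pics/top0.png

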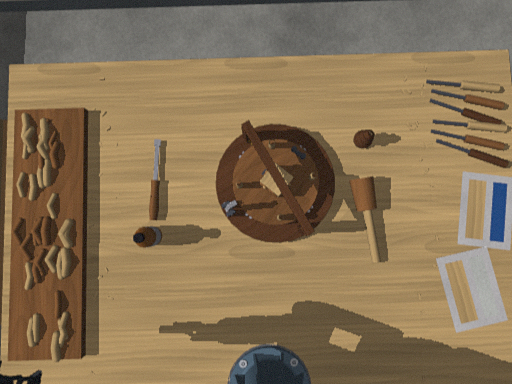

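```bash
cat > h.py <<'E'
import numpy as np,cv2
from bench import ctrl
def cloud(c):
    K,P,Z=c["K"],c["pose"],c["range_z"]
    v,u=np.mgrid[:Z.shape[0],:Z.shape[1]]
    p=np.stack([(u-K[0,2])/K[0,0]*Z,(v-K[1,2])/K[1,1]*Z,Z],-1)
    return p@P[:3,:3].T+P[:3,3]
def plane(c,u,v,z):
    K,P=c["K"],c["pose"]
    d=P[:3,:3]@np.array([(u-K[0,2])/K[0,0],(v-K[1,2])/K[1,1],1]);o=P[:3,3]
    return o+d*(z-o[2])/d[2]
def proj(c,p):
    q=c["pose"][:3,:3].T@(np.array(p)-c["pose"][:3,3]);q=c["K"]@q;return q[:2]/q[2]
E
python3 - <<'E'
from h import *
a=[]
for n,(x,y,w,h) in(("top",(205,115,140,140)),("scene",(165,135,140,140))):
    c=np.load(f"pics/{n}0.npz");a.append(cv2.resize(c["color"][y:y+h,x:x+w,::-1],(400,400),interpolation=cv2.INTER_CUBIC))
    W=cloud(c);z=W[...,2]
    roi=(abs(W[...,0]-.5)<.35)&(abs(W[...,1])<.3)
    m=roi&(z>.15)&(z<.18)&(abs(W[...,1])<.22);m2=(z>.022)&(z<.036)&roi
    for nm,mm in(("bar",m),("base",m2)):
        k,l,s,ce=cv2.connectedComponentsWithStats(mm.astype(np.uint8))
        i=1+np.argmax(s[1:,4]);p=W[l==i];r=cv2.minAreaRect(p[:,:2].astype(np.float32)*1000)
        print(n,nm,len(p),p.mean(0).round(4),r)
cv2.imwrite("pics/crop0.png",np.hstack(a))
E
```

```text
top bar 1197 [ 0.5646 -0.0352  0.1673] ((567.323974609375, -34.517738342285156), (324.6258544921875, 22.394039154052734), 28.6549072265625)
top base 2449 [0.5174 0.0456 0.0309] ((525.6502075195312, 40.148468017578125), (334.2803649902344, 168.2420654296875), 28.889984130859375)
scene bar 1068 [ 0.5892 -0.0258  0.1641] ((567.627197265625, -33.79771423339844), (327.8827209472656, 23.991024017333984), 28.550016403198242)
scene base 3351 [ 0.6385 -0.0482  0.0298] ((596.1162719726562, -41.9471435546875), (337.3993835449219, 281.56585693359375), 73.39947509765625)
```

View pics/crop0.png

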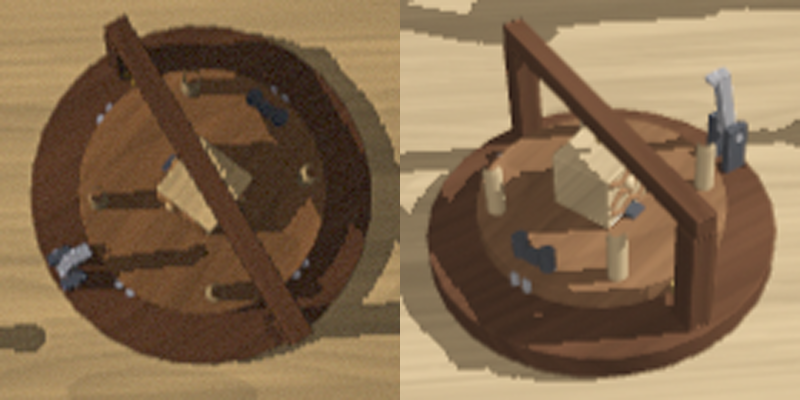

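Run:
```python
from h import *
c=np.load("pics/top0.npz");C=np.array([.5675,-.0342]);yaw=.4993
R=np.array([[np.cos(yaw),np.sin(yaw)],[-np.sin(yaw),np.cos(yaw)]])
for nm,u,v,z in(("catch",267,105,.079),("pA",190,88,.113),("pB",308,174,.113),("pC",98,200,.113),("pD",212,292,.113),("latchtip",85,255,.15)):
    p=plane(c,205+u*.35,115+v*.35,z)[:2];l=R@(p-C)
    print(nm,p.round(4),l.round(4),np.hypot(*l).round(4),np.degrees(np.arctan2(l[1],l[0])-np.pi/2).round(1))
# depth-based pegs, both cams
for n in("top","scene"):
    c=np.load(f"pics/{n}0.npz");W=cloud(c);L=(W[...,:2]-C)@R.T;z=W[...,2];r=np.hypot(L[...,0],L[...,1])
    for nm,m in(("peg",(z>.075)&(z<.125)&(r>.085)&(r<.118)),("studs",(z>.066)&(z<.084)&(r>.08)&(r<.12)),("latch",(z>.09)&(z<.165)&(r>.125)&(r<.17)&(abs(L[...,0])<.03)&(L[...,1]>0)),("mallet/fig/glue/gouge",(z>.012)&(z<.2)&(r>.18)&(r<.35)&(W[...,0]>.3))):
        k,l,s,_=cv2.connectedComponentsWithStats(m.astype(np.uint8))
        for i in range(1,k):
            if s[i,4]<8: continue
            p=L[l==i];a=p.mean(0);print(n,nm,s[i,4],a.round(4),np.hypot(*a).round(3),"ang",np.degrees(np.arctan2(a[1],a[0])-np.pi/2).round(1),"z",z[l==i].min().round(3),z[l==i].max().round(3),"W",W[l==i].mean(0).round(3)[:2], W[l==i].min(0).round(3)[:2],W[l==i].max(0).round(3)[:2])
```

```text
catch [ 0.6425 -0.0995] [ 0.0346 -0.0933] 0.0995 -159.6
pA [ 0.6549 -0.0251] [ 0.0811 -0.0338] 0.0879 -112.6
pB [ 0.5714 -0.1311] [-0.043  -0.0869] 0.097 -206.3
pC [0.553 0.063] [0.0338 0.0922] 0.0982 -20.1
pD [ 0.4657 -0.0389] [-0.0916  0.0446] 0.1019 64.1
latchtip [0.5012 0.0742] [-0.0063  0.1269] 0.127 2.8
top peg 26 [ 0.0868 -0.0368] 0.094 ang -112.9 z 0.076 0.117 W [ 0.661 -0.025] [ 0.658 -0.035] [ 0.672 -0.019]
top peg 21 [ 0.0505 -0.0876] 0.101 ang -150.0 z 0.077 0.084 W [ 0.654 -0.087] [ 0.648 -0.093] [ 0.659 -0.08 ]
top peg 23 [ 0.0209 -0.098 ] 0.1 ang -168.0 z 0.075 0.083 W [ 0.633 -0.11 ] [ 0.627 -0.117] [ 0.639 -0.104]
top peg 25 [-0.0416 -0.0859] 0.095 ang -205.9 z 0.076 0.115 W [ 0.572 -0.13 ] [ 0.567 -0.139] [ 0.582 -0.125]
top peg 21 [0.0365 0.091 ] 0.098 ang -21.9 z 0.079 0.113 W [0.556 0.063] [0.55  0.056] [0.567 0.072]
top peg 15 [-0.0914  0.0449] 0.102 ang 63.8 z 0.08 0.114 W [ 0.466 -0.039] [ 0.461 -0.049] [ 0.475 -0.034]
top studs 71 [ 0.0349 -0.0929] 0.099 ang -159.4 z 0.066 0.083 W [ 0.643 -0.099] [ 0.626 -0.117] [ 0.659 -0.08 ]
top latch 56 [-0.0012  0.139 ] 
[... 1467 characters left out ...]
 -0.042 ] 0.106 ang -113.3 z 0.066 0.083 W [ 0.673 -0.024] [ 0.667 -0.033] [ 0.677 -0.017]
scene latch 113 [0.0037 0.139 ] 0.139 ang -1.5 z 0.091 0.152 W [0.504 0.09 ] [0.496 0.075] [0.513 0.101]
scene mallet/fig/glue/gouge 554 [-0.1874 -0.1853] 0.263 ang -225.3 z 0.019 0.068 W [ 0.492 -0.287] [ 0.34  -0.317] [ 0.571 -0.248]
scene mallet/fig/glue/gouge 139 [0.141  0.3112] 0.342 ang -24.4 z 0.012 0.028 W [0.542 0.307] [0.486 0.298] [0.586 0.315]
scene mallet/fig/glue/gouge 64 [0.2066 0.2764] 0.345 ang -36.8 z 0.012 0.018 W [0.617 0.307] [0.584 0.301] [0.662 0.315]
scene mallet/fig/glue/gouge 479 [-0.0079 -0.2866] 0.287 ang -181.6 z 0.012 0.089 W [ 0.698 -0.29 ] [ 0.671 -0.319] [ 0.714 -0.267]
```

The crop shows the catch (dark studs) at crop pixel (267,105), the pegs around it, and the latch nearly upright at (72,265). Measured values:
- Stand centre is (0.5675, -0.034), with yaw 28.6°.
- The table is at about 200.7°, so it needs +159° counter-clockwise.

Plan: take peg0 to -135° (the quarter detent), then peg3 from -225° to -135°.

```bash
python3 -m handwheel '[[[-0.5,-0.47,0,0],[-1,-0.95,0,0],[-1,-0.95,0,0],[-1,-0.95,0,0],[-1,-0.95,0,0],[-1,-0.95,0,0]]]' 40
python3 -m handwheel '[[[-1,-0.95,0,0],[-1,-0.95,0,0],[-1,-0.95,0,0],[-1,-0.95,0,0],[-1,-0.95,0,0]]]'
python3 -m handwheel '[[[-0.95,-0.89,0,0.54],[-0.95,-0.89,0,0.54],[-0.95,-0.89,0,0.54],[-0.95,-0.89,0,0.54],[-0.95,-0.89,0,0.54],[-0.95,-0.89,0,0.54],[-0.95,-0.89,0,0.54]]]'
cat >> h.py <<'E'
C=np.array([.5675,-.0342]);yaw=.4993
RL=np.array([[np.cos(yaw),np.sin(yaw)],[-np.sin(yaw),np.cos(yaw)]])
def tool():
    from scipy.spatial.transform import Rotation as Ro
    o=ctrl.get_obs();q=o["eef_rot"];M=Ro.from_quat([q[1],q[2],q[3],q[0]]).as_matrix();return o,M
def togo(local,z):
    "shares of 20 cm along tool axes to bring TCP to stand-frame local xy at height z"
    o,M=tool();w=np.append(C+RL.T@np.array(local),z)
    l=RL@(o["eef_pos"][:2]-C)
    print("t",round(o["time_s"],2),"TCP local",l.round(4),o["eef_pos"][2].round(4),"ytool-standx deg",np.degrees(np.arctan2(M[1,1],M[0,1])-yaw).round(1),"F",o["wrist_force"].round(1),"go",(M.T@(w-o["eef_pos"])/.2).round(3))
E
python3 -c "
from h import *
togo([-.0412,-.0911],.092)"
```

```text
time_s: 0.85
eef_pos: [0.2926, 0.3198, 0.2392]
eef_rot: [-0.0, 0.131, 0.991, -0.0]
wrist_force: [-0.1, 1.2, 0.2]
opening: 0.47
grasp_force: 0.0
time_s: 1.48
eef_pos: [0.4379, 0.0847, 0.2392]
eef_rot: [0.0, 0.13, 0.992, 0.0]
wrist_force: [-0.8, -0.3, -0.4]
opening: 0.47
grasp_force: 0.0
time_s: 2.35
eef_pos: [0.5745, -0.1329, 0.2389]
eef_rot: [-0.001, 0.508, 0.861, 0.0]
wrist_force: [-0.2, 0.1, 0.6]
opening: 0.468
grasp_force: 0.0
t 2.35 TCP local [-0.0411 -0.09  ] 0.2389 ytool-standx deg 0.3 F [-0.2  0.1  0.6] go [-0.006 -0.001  0.734]
```

```bash
python3 -m handwheel '[[[-0.005,0,0.3,0],[-0.005,0,0.55,0],[-0.005,0,0.7,0],[-0.005,0,0.735,0],[-0.005,0,0.735,0]]]'
python3 -m handwheel '[[[0,0,0,0],[0,0,0,0],[0,0,0,0],[0,0,0,0]]]' 10
python3 - <<'E'
from h import *
togo([-.0412,-.0911],.092)
c=ctrl.camera("scene");cv2.imwrite("pics/s1.png",cv2.resize(c["color"][115:265,150:320,::-1],(680,600),interpolation=cv2.INTER_CUBIC))
E
```

```text
time_s: 2.98
eef_pos: [0.5756, -0.1348, 0.0931]
eef_rot: [0.0, 0.509, 0.861, 0.0]
wrist_force: [1.3, 0.1, 0.4]
opening: 0.47
grasp_force: 0.0
time_s: 3.48
eef_pos: [0.5766, -0.1359, 0.0945]
eef_rot: [0.002, 0.509, 0.861, 0.0]
wrist_force: [-1.1, 0.5, 6.8]
opening: 0.184
grasp_force: 58.9
t 3.48 TCP local [-0.0407 -0.0936] 0.0945 ytool-standx deg 0.2 F [-1.1  0.5  6.8] go [ 0.013 -0.002  0.012]
```

View pics/s1.png

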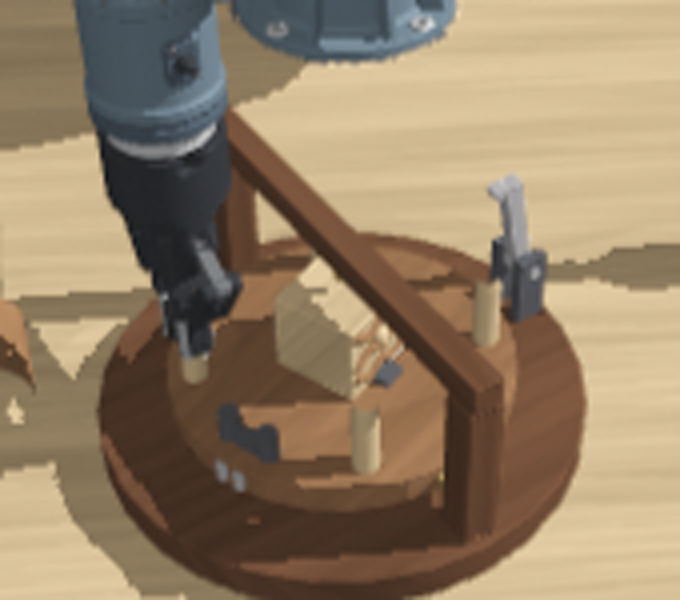

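It shows peg0 (crop pixel 195,365) gripped and the latch upright at right. Next is the first arc.

```bash
python3 -m handwheel '[[[-0.014,0.038,0,0],[-0.0275,0.0765,0,0],[-0.036,0.12,0,0],[-0.0425,0.1625,0,0],[-0.045,0.206,0,0],[-0.0425,0.2495,0,0],[-0.0425,0.2495,0,0]]]'
python3 -c "
from h import *
togo([.0087,-.0996],.092)"
```

```text
time_s: 4.4
eef_pos: [0.6251, -0.1214, 0.0945]
eef_rot: [0.003, 0.509, 0.861, -0.001]
wrist_force: [1.5, -6.7, 3.2]
opening: 0.184
grasp_force: 60.2
t 4.4 TCP local [ 0.0088 -0.1041] 0.0945 ytool-standx deg 0.2 F [ 1.5 -6.7  3.2] go [ 0.023 -0.     0.012]
```

```bash
python3 -m handwheel '[[[0.005,0.043,0,0],[0.015,0.086,0,0],[0.028,0.128,0,0],[0.045,0.168,0,0],[0.065,0.207,0,0],[0.0885,0.2435,0,0],[0.11,0.27,0,0],[0.1265,0.291,0,0],[0.1445,0.31,0,0],[0.1445,0.31,0,0]]]'
python3 - <<'E'
from h import *
togo([.0707,-.0707],.092)
c=ctrl.camera("top")
W=cloud(c);L=(W[...,:2]-C)@RL.T;z=W[...,2];r=np.hypot(L[...,0],L[...,1])
m=(z>.066)&(z<.12)&(r>.08)&(r<.12);k,l,s,_=cv2.connectedComponentsWithStats(m.astype(np.uint8))
for i in range(1,k):
    if s[i,4]>7: p=L[l==i].mean(0);print(s[i,4],p.round(3),np.degrees(np.arctan2(p[1],p[0])-np.pi/2).round(1),z[l==i].max().round(3))
E
```

```text
time_s: 5.65
eef_pos: [0.6609, -0.0745, 0.0944]
eef_rot: [0.001, 0.51, 0.86, -0.008]
wrist_force: [-18.4, -33.3, 10.7]
opening: 0.181
grasp_force: 63.5
t 5.65 TCP local [ 0.0627 -0.0801] 0.0944 ytool-standx deg 0.1 F [-18.4 -33.3  10.7] go [0.047 0.04  0.011]
13 [0.101 0.009] -85.0 0.082
28 [0.073 0.064] -48.5 0.114
```

Run:
```python
from h import *
c=ctrl.camera("scene");cv2.imwrite("pics/s2.png",cv2.resize(c["color"][80:260,140:340,::-1],(660,594),interpolation=cv2.INTER_CUBIC))
o=ctrl.get_obs();print(o["wrist_force"],o["torque"],o["q"].round(3))
```

```text
[-16.90497702 -33.75214948  10.10597883] [-5.16803977  2.92757619  0.70795073] [-0.283  0.527  1.462 -0.017  1.154 -0.777]
```

View pics/s2.png

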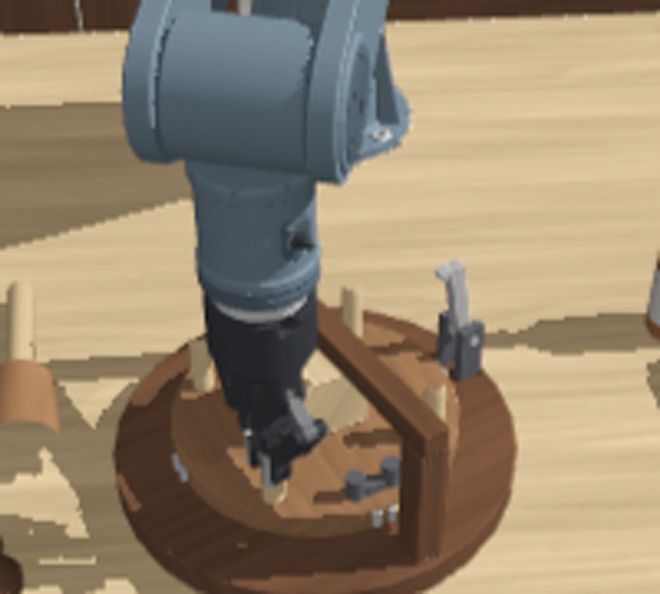

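The picture shows peg0 at (275,490) and the catch at (370,480), short of the post, with about 37 N of resistance. I'll back off a few mm and measure before pushing more.

```bash
python3 -m handwheel '[[[-0.035,-0.03,0,0],[-0.035,-0.03,0,0],[-0.035,-0.03,0,0]]]'
cat >> h.py <<'E'
def look(n):
    c=ctrl.camera(n);W=cloud(c);L=(W[...,:2]-C)@RL.T;z=W[...,2];r=np.hypot(L[...,0],L[...,1])
    m=(z>.066)&(z<.12)&(r>.08)&(r<.12);k,l,s,_=cv2.connectedComponentsWithStats(m.astype(np.uint8))
    for i in range(1,k):
        if s[i,4]>7: p=L[l==i].mean(0);print(n,s[i,4],p.round(4),np.degrees(np.arctan2(p[1],p[0])-np.pi/2).round(1),z[l==i].max().round(3))
    return c,W,L
E
python3 - <<'E'
from h import *
togo([.0707,-.0707],.092);look("top");c,W,L=look("scene")
o=ctrl.get_obs();print(o["torque"].round(2))
z=W[...,2];t=RL@(o["eef_pos"][:2]-C)
for a in np.arange(.07,.34,.02):
    m=(z>a)&(z<a+.02)&(abs(L[...,0]-t[0])<.1)&(abs(L[...,1]-t[1])<.06)
    if m.sum()>4:p=L[m]-t;print(a.round(2),m.sum(),p.min(0).round(3),p.max(0).round(3))
E
```

```text
time_s: 6.12
eef_pos: [0.6602, -0.0759, 0.0944]
eef_rot: [-0.0, 0.509, 0.861, -0.003]
wrist_force: [-12.1, -8.3, 12.1]
opening: 0.187
grasp_force: 63.0
t 6.12 TCP local [ 0.0615 -0.081 ] 0.0944 ytool-standx deg 0.2 F [-12.1  -8.3  12.1] go [0.051 0.046 0.011]
top 14 [0.1    0.0081] -85.4 0.083
top 28 [0.0737 0.0638] -49.1 0.115
scene 73 [-0.0564  0.0754] 36.8 0.113
scene 71 [-0.0727 -0.0656] -227.9 0.112
scene 45 [0.0837 0.0607] -54.1 0.113
scene 117 [ 0.0699 -0.0847] -140.5 0.119
scene 95 [ 0.1015 -0.012 ] -96.7 0.081
[-1.34  1.88  0.39]
0.07 54 [-0.033 -0.009] [0.043 0.06 ]
0.09 82 [-0.035 -0.011] [0.024 0.06 ]
0.11 54 [-0.042 -0.012] [0.024 0.06 ]
0.13 92 [-0.042 -0.013] [0.048 0.013]
0.15 137 [-0.051 -0.016] [0.061 0.013]
0.17 183 [-0.014 -0.019] [0.067 0.012]
0.19 118 [ 0.012 -0.019] [0.049 0.021]
0.21 170 [-0.011 -0.037] [0.042 0.027]
0.23 246 [-0.012 -0.037] [0.041 0.029]
0.25 281 [-0.015 -0.037] [0.04  0.036]
0.27 205 [-0.013 -0.038] [0.042 0.034]
0.29 313 [-0.017 -0.038] [0.042 0.037]
0.31 284 [-0.012 -0.037] [0.055 0.029]
0.33 330 [-0.013 -0.037] [0.045 0.03 ]
```

```bash
python3 -m handwheel '[[[0,0,0,0],[0,0,0,0],[0,0,0,0]]]' 40
python3 - <<'E'
from h import *
togo([.0627,-.0779],.092);look("top");c,W,L=look("scene")
cv2.imwrite("pics/s3.png",cv2.resize(c["color"][130:260,170:310,::-1],(640,594),interpolation=cv2.INTER_CUBIC))
E
```

```text
time_s: 6.6
eef_pos: [0.6617, -0.0724, 0.0924]
eef_rot: [0.0, 0.509, 0.861, 0.0]
wrist_force: [0.3, 0.4, 0.5]
opening: 0.468
grasp_force: 0.0
t 6.6 TCP local [ 0.0644 -0.0787] 0.0924 ytool-standx deg 0.2 F [0.3 0.4 0.5] go [ 0.004 -0.009  0.002]
top 14 [0.1004 0.0078] -85.5 0.082
top 26 [0.0732 0.0635] -49.1 0.112
scene 73 [-0.0569  0.0754] 37.0 0.114
scene 79 [-0.0726 -0.0646] -228.3 0.113
scene 45 [0.084  0.0605] -54.3 0.112
scene 113 [ 0.0553 -0.0832] -146.4 0.12
scene 46 [0.103 0.002] -88.9 0.081
scene 41 [ 0.0997 -0.0274] -105.4 0.081
```

View pics/s3.png

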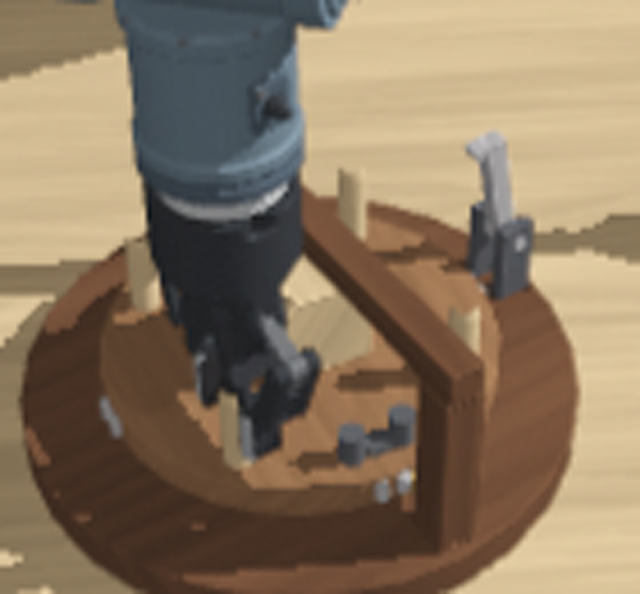

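The view shows peg0 (232,430) standing free between the open fingers, and the force is zero now that it's released. So the resistance came through the clamped peg. I'll try pushing it with a loose cage instead of a clamp.

```bash
python3 -m handwheel '[[[0,0,0,0],[0.0,0.0,0,0],[0.01,0.01,0,0],[0.02,0.02,0,0],[0.03,0.03,0,0],[0.03,0.03,0,0]]]' 22
python3 - <<'E'
from h import *
togo([.0707,-.0707],.092);look("scene")
E
```

```text
time_s: 7.45
eef_pos: [0.6613, -0.0718, 0.0921]
eef_rot: [-0.0, 0.51, 0.86, -0.006]
wrist_force: [-13.7, -24.6, 4.1]
opening: 0.256
grasp_force: 11.8
t 7.45 TCP local [ 0.0644 -0.0779] 0.0921 ytool-standx deg 0.1 F [-13.7 -24.6   4.1] go [0.036 0.032 0.   ]
scene 74 [-0.0566  0.0754] 36.9 0.113
scene 86 [-0.0718 -0.065 ] -227.8 0.113
scene 47 [0.0834 0.0609] -53.9 0.113
scene 96 [ 0.0649 -0.0848] -142.6 0.119
scene 88 [ 0.1014 -0.0113] -96.3 0.083
scene 16 [ 0.089  -0.0749] -130.1 0.108
```

Run:
```python
from h import *
for n,R in(("scene",(195,170,100,85)),("top",(225,105,100,85))):
    c=ctrl.camera(n);x,y,w,h=R
    cv2.imwrite(f"pics/{n}4.png",cv2.resize(c["color"][y:y+h,x:x+w,::-1],None,fx=4,fy=6.9,interpolation=cv2.INTER_CUBIC))
a=np.hstack([cv2.imread("pics/scene4.png"),cv2.imread("pics/top4.png")]);print(a.shape);cv2.imwrite("pics/both4.png",a)
```

```text
(586, 800, 3)
```

View pics/both4.png

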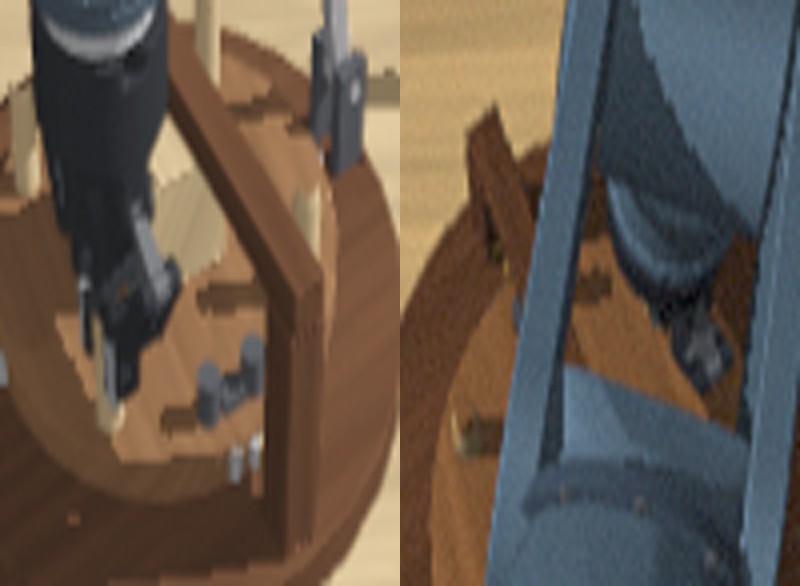

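The catch is at (230,385) left of the post. A pin pair on the disc rim at (237,465)/(257,450) is just reaching a brass plunger on the post, at (500,262) in the top view. I'll measure that geometry.

Run:
```python
from h import *
a=lambda p:np.degrees(np.arctan2(p[1],p[0])-np.pi/2).round(1)
s=ctrl.camera("scene");t=ctrl.camera("top")
W=cloud(s);L=(W[...,:2]-C)@RL.T
for nm,u,v in(("pin1",237,465),("pin2",257,452),("yel",262,478),("stud1",208,370),("stud2",251,345)):
    U,V=195+u/4,170+v/6.9;i,j=int(round(V)),int(round(U))
    for z in(.05,.062):
        l=RL@(plane(s,U,V,z)[:2]-C);print(nm,z,l.round(4),np.hypot(*l).round(4),a(l),"depth",L[i,j].round(4),W[i,j,2].round(4),s["color"][i,j])
for nm,u,v in(("brass",100,262),("blue",117,310)):
    U,V=225+u/4,105+v/6.9
    for z in(.05,.09):
        l=RL@(plane(t,U,V,z)[:2]-C);print(nm,z,l.round(4),np.hypot(*l).round(4),a(l),t["color"][int(round(V)),int(round(U))])
o=ctrl.get_obs();print(o["wrist_force"].round(1),(RL@(o["eef_pos"][:2]-C)).round(4),o["time_s"])
```

```text
pin1 0.05 [ 0.1227 -0.0197] 0.1243 -99.1 depth [ 0.1217 -0.0197] 0.0506 [121 119 119]
pin1 0.062 [ 0.1311 -0.0255] 0.1336 -101.0 depth [ 0.1217 -0.0197] 0.0506 [121 119 119]
pin2 0.05 [ 0.1246 -0.0056] 0.1247 -92.6 depth [ 0.1237 -0.0057] 0.0472 [118 115 113]
pin2 0.062 [ 0.1329 -0.0117] 0.1335 -95.0 depth [ 0.1237 -0.0057] 0.0472 [118 115 113]
yel 0.05 [ 0.1365 -0.0101] 0.1369 -94.2 depth [ 0.1223 -0.0012] 0.0312 [99 69 49]
yel 0.062 [ 0.1446 -0.0161] 0.1455 -96.3 depth [ 0.1223 -0.0012] 0.0312 [99 69 49]
stud1 0.05 [ 0.0735 -0.0091] 0.0741 -97.1 depth [ 0.0969 -0.0244] 0.0791 [ 98  99 104]
stud1 0.062 [ 0.0827 -0.0152] 0.0841 -100.4 depth [ 0.0969 -0.0244] 0.0791 [ 98  99 104]
stud2 0.05 [0.0784 0.0217] 0.0813 -74.6 depth [0.1003 0.0067] 0.0783 [ 98  99 104]
stud2 0.062 [0.0875 0.0151] 0.0888 -80.2 depth [0.1003 0.0067] 0.0783 [ 98  99 104]
brass 0.05 [0.1276 0.0064] 0.1277 -87.1 [78 56 32]
brass 0.09 [0.1205 0.0097] 0.1209 -85.4 [78 56 32]
blue 0.05 [0.1044 0.0061] 0.1046 -86.7 [67 75 81]
blue 0.09 [0.0982 0.0094] 0.0986 -84.6 [67 75 81]
[-13.9 -24.3   4.5] [ 0.0644 -0.0779] 7.7
```

```bash
python3 -m handwheel '[[[0.01,0.012,0,0],[0.02,0.025,0,0],[0.02,0.025,0,0],[0.02,0.025,0,0]]]'
python3 - <<'E'
from h import *
togo([.0707,-.0707],.092);look("scene");print(ctrl.get_obs()["torque"].round(2))
E
```

```text
time_s: 8.2
eef_pos: [0.6652, -0.0625, 0.0921]
eef_rot: [0.0, 0.51, 0.86, -0.003]
wrist_force: [-6.8, -12.8, 1.6]
opening: 0.255
grasp_force: 6.0
t 8.2 TCP local [ 0.0722 -0.0717] 0.0921 ytool-standx deg 0.1 F [ -6.8 -12.8   1.6] go [ 0.005 -0.008  0.001]
scene 49 [-0.0639  0.0684] 43.1 0.114
scene 88 [-0.0644 -0.0726] -221.6 0.113
scene 69 [0.0758 0.0684] -47.9 0.113
scene 81 [ 0.0683 -0.0779] -138.8 0.12
scene 65 [ 0.1016 -0.0069] -93.9 0.08
scene 12 [ 0.0973 -0.0672] -124.6 0.11
[-2.2   1.07  0.08]
```

It passed: peg2 went from 37° to 43°, so the table is at about -90.3° and in the quarter detent. Next I release peg0 and take peg3, which is now near -225°.

```bash
python3 -m handwheel '[[[-0.01,-0.025,0,0],[-0.015,-0.03,0,0],[-0.015,-0.03,0,0],[-0.015,-0.03,0,0]]]' 40
python3 -m handwheel '[[[0,0,-0.2,0],[0,0,-0.35,0],[0,0,-0.35,0],[0,-0.25,-0.35,0],[0,-0.5,-0.35,0],[0,-0.69,-0.35,0],[0,-0.69,-0.35,0],[0,-0.69,-0.35,0]]]'
python3 - <<'E'
from h import *
togo([-.0707,-.0707],.092);look("scene");look("top")
E
```

```text
time_s: 8.75
eef_pos: [0.6627, -0.0637, 0.0923]
eef_rot: [0.0, 0.509, 0.861, 0.0]
wrist_force: [-0.5, 0.3, -1.2]
opening: 0.468
grasp_force: 0.0
time_s: 9.75
eef_pos: [0.5419, -0.1303, 0.1619]
eef_rot: [-0.0, 0.509, 0.861, 0.0]
wrist_force: [0.4, -0.3, -0.5]
opening: 0.471
grasp_force: 0.0
t 9.75 TCP local [-0.0685 -0.0721] 0.1619 ytool-standx deg 0.1 F [ 0.4 -0.3 -0.5] go [ 0.007 -0.011  0.349]
scene 56 [-0.0652  0.0679] 43.9 0.114
scene 90 [-0.0645 -0.0725] -221.7 0.113
scene 68 [0.0759 0.0682] -48.1 0.113
scene 94 [ 0.0765 -0.0731] -133.7 0.113
scene 15 [0.0993 0.0122] -83.0 0.08
scene 48 [ 0.1014 -0.0144] -98.1 0.081
top 26 [ 0.0662 -0.066 ] -134.9 0.113
top 31 [0.0991 0.0143] -81.8 0.083
top 20 [0.0643 0.0723] -41.7 0.111
top 10 [-0.072   0.0741] 44.1 0.115
```

```bash
python3 -m handwheel '[[[0.007,-0.009,0.15,0],[0.007,-0.009,0.3,0],[0.007,-0.009,0.35,0],[0.007,-0.009,0.35,0]]]'
python3 -m handwheel '[[[0,0,0,0],[0,0,0,0],[0,0,0,0],[0,0,0,0]]]' 10
python3 -m handwheel '[[[-0.015,0.016,0,0],[-0.03,0.032,0,0],[-0.055,0.067,0,0],[-0.08,0.1035,0,0],[-0.1165,0.1825,0,0],[-0.1165,0.1825,0,0]]]'
python3 - <<'E'
from h import *
togo([-.0342,-.094],.092);look("scene")
E
```

```text
time_s: 10.35
eef_pos: [0.5395, -0.1297, 0.0918]
eef_rot: [-0.001, 0.509, 0.861, -0.0]
wrist_force: [0.4, 1.0, 0.5]
opening: 0.462
grasp_force: 0.0
time_s: 10.85
eef_pos: [0.5389, -0.1314, 0.0938]
eef_rot: [0.0, 0.509, 0.861, -0.001]
wrist_force: [-5.5, -3.1, 4.4]
opening: 0.188
grasp_force: 58.6
time_s: 11.6
eef_pos: [0.584, -0.1362, 0.0939]
eef_rot: [0.002, 0.509, 0.861, -0.002]
wrist_force: [-1.2, -10.2, -1.5]
opening: 0.188
grasp_force: 61.1
t 11.6 TCP local [-0.0344 -0.0974] 0.0939 ytool-standx deg 0.2 F [ -1.2 -10.2  -1.5] go [0.017 0.001 0.009]
scene 16 [-0.0908  0.0273] 73.3 0.084
scene 85 [0.0387 0.0911] -23.0 0.114
scene 112 [-0.0245 -0.101 ] -193.6 0.119
scene 99 [ 0.0995 -0.0356] -109.7 0.114
```

```bash
python3 -m handwheel '[[[-0.0225,0.084,0,0],[-0.03,0.171,0,0],[-0.028,0.215,0,0],[-0.0225,0.258,0,0],[0,0.342,0,0],[0.017,0.382,0,0],[0.037,0.421,0,0],[0.056,0.451,0,0],[0.076,0.479,0,0],[0.076,0.479,0,0]]]'
python3 - <<'E'
from h import *
togo([.0707,-.0707],.092);look("scene")
E
```

```text
time_s: 12.9
eef_pos: [0.6594, -0.0749, 0.094]
eef_rot: [0.001, 0.509, 0.861, -0.001]
wrist_force: [-3.6, -4.8, 4.6]
opening: 0.185
grasp_force: 63.1
t 12.9 TCP local [ 0.0612 -0.0798] 0.094 ytool-standx deg 0.2 F [-3.6 -4.8  4.6] go [0.045 0.048 0.01 ]
scene 74 [-0.0568  0.0755] 37.0 0.115
scene 72 [-0.0725 -0.065 ] -228.1 0.113
scene 77 [0.0135 0.0982] -7.8 0.082
scene 45 [0.0838 0.0606] -54.1 0.113
scene 127 [ 0.0693 -0.0842] -140.5 0.12
```

```bash
python3 -m handwheel '[[[0.03,0.03,0,0],[0.045,0.045,0,0],[0.055,0.06,0,0],[0.055,0.06,0,0],[0.055,0.06,0,0]]]'
python3 - <<'E'
from h import *
togo([.0707,-.0707],.092);look("scene")
E
```

```text
time_s: 13.58
eef_pos: [0.6637, -0.064, 0.094]
eef_rot: [0.001, 0.51, 0.86, -0.004]
wrist_force: [-8.0, -18.1, 3.8]
opening: 0.184
grasp_force: 61.9
t 13.57 TCP local [ 0.0701 -0.0722] 0.094 ytool-standx deg 0.1 F [ -8.  -18.1   3.8] go [0.008 0.003 0.01 ]
scene 51 [-0.0641  0.0685] 43.1 0.114
scene 67 [0.0022 0.0989] -1.3 0.082
scene 88 [-0.0641 -0.0728] -221.4 0.114
scene 69 [0.0758 0.0684] -47.9 0.113
scene 118 [ 0.0775 -0.0765] -134.7 0.12
```

```bash
python3 -m handwheel '[[[-0.015,-0.02,0,0],[-0.015,-0.02,0,0]]]'
python3 -m handwheel '[[[0,0,0,0],[0,0,0,0],[0,0,0,0]]]' 40
python3 -m handwheel '[[[0,0,-0.2,0],[0,0,-0.4,0],[0,0,-0.7,0],[0,0,-0.7,0],[0,0,-0.7,0]]]'
python3 - <<'E'
from h import *
togo([0,.19],.23);c,W,L=look("scene");z=W[...,2]
look("top")
for a in np.arange(.09,.16,.01):
    m=(z>a)&(z<a+.01)&(abs(L[...,0])<.012)&(L[...,1]>.1)&(L[...,1]<.175)
    if m.sum():print(a.round(2),m.sum(),L[m].min(0).round(4),L[m].max(0).round(4))
E
```

```text
time_s: 13.88
eef_pos: [0.6634, -0.0645, 0.094]
eef_rot: [0.002, 0.509, 0.86, -0.0]
wrist_force: [0.7, -6.2, 2.8]
opening: 0.182
grasp_force: 61.6
time_s: 14.25
eef_pos: [0.6623, -0.0621, 0.0922]
eef_rot: [-0.0, 0.509, 0.861, 0.0]
wrist_force: [-0.0, 0.2, 0.5]
opening: 0.469
grasp_force: 0.0
time_s: 14.88
eef_pos: [0.6623, -0.0624, 0.2322]
eef_rot: [0.0, 0.509, 0.861, 0.0]
wrist_force: [-0.3, -0.1, -0.1]
opening: 0.474
grasp_force: 0.0
t 14.88 TCP local [ 0.0697 -0.0702] 0.2322 ytool-standx deg 0.2 F [-0.3 -0.1 -0.1] go [ 1.302 -0.344  0.011]
scene 43 [-0.0637  0.0687] 42.8 0.114
scene 75 [0.0023 0.0985] -1.4 0.082
scene 87 [-0.0646 -0.0725] -221.7 0.113
scene 69 [0.076  0.0683] -48.1 0.113
scene 96 [ 0.0762 -0.0729] -133.7 0.113
top 28 [ 0.0659 -0.0662] -135.1 0.114
top 18 [0.0643 0.0731] -41.3 0.115
0.09 17 [-0.0021  0.1386] [0.0085 0.151 ]
0.1 14 [-0.0026  0.1372] [0.0068 0.1503]
0.11 17 [-0.0035  0.1352] [0.0068 0.1504]
0.12 15 [-0.0046  0.1341] [0.0067 0.1493]
0.13 15 [-0.0022  0.1319] [0.0073 0.1445]
0.14 35 [-0.0076  0.1214] [0.0077 0.1441]
0.15 8 [-0.0026  0.1345] [0.0068 0.1437]
```

The table reads the same as in the first detent, so the catch is under the latch. Next is the latch: go over and behind it with closed fingers.

```bash
python3 -m handwheel '[[[0.3,-0.1,0,0],[0.6,-0.2,0,0],[0.9,-0.3,0,0],[1,-0.345,0,0],[1,-0.345,0,0],[1,-0.345,0,0]]]' 0
python3 -m handwheel '[[[0.3,0,0,0],[0.3,0,0,0],[0.3,0,0.25,0],[0.3,0,0.5,0],[0.3,0,0.5,0]]]'
python3 - <<'E'
from h import *
togo([0,.1],.128)
c,W,L=look("scene")
cv2.imwrite("pics/s5.png",cv2.resize(c["color"][110:250,180:320,::-1],(594,594),interpolation=cv2.INTER_CUBIC))
E
```

```text
time_s: 15.72
eef_pos: [0.506, 0.0789, 0.2317]
eef_rot: [-0.0, 0.509, 0.861, -0.0]
wrist_force: [0.4, -0.5, 0.1]
opening: 0.004
grasp_force: 0.0
time_s: 16.35
eef_pos: [0.4743, 0.1307, 0.1285]
eef_rot: [-0.004, 0.51, 0.86, -0.003]
wrist_force: [-0.2, -0.9, 1.4]
opening: 0.005
grasp_force: 0.0
t 16.35 TCP local [-0.0029  0.1893] 0.1285 ytool-standx deg 0.1 F [-0.2 -0.9  1.4] go [-0.447  0.014  0.001]
scene 55 [-0.0654  0.068 ] 43.9 0.114
scene 71 [0.0028 0.0988] -1.6 0.081
scene 89 [-0.0648 -0.0724] -221.8 0.114
scene 68 [0.076  0.0684] -48.0 0.113
scene 94 [ 0.0763 -0.0729] -133.7 0.113
```

View pics/s5.png

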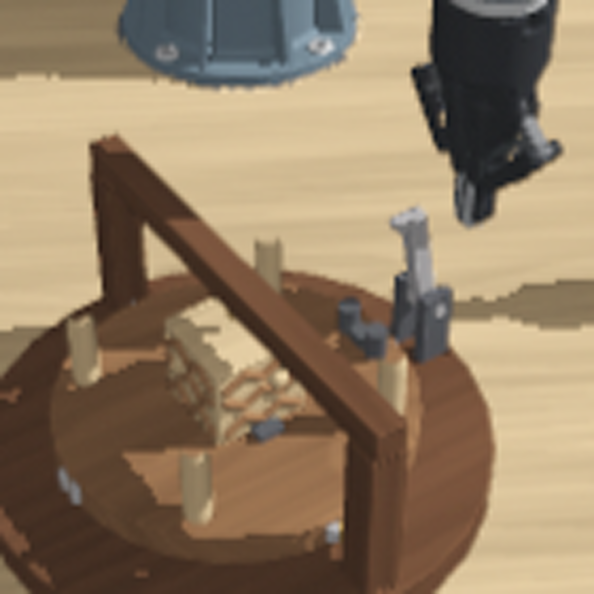

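The fingers (475,200) are behind the upright latch (410,220), and the fork (360,330) stands under it. Next I swing the bar down.

```bash
python3 -m handwheel '[[[-0.1,0.014,0,0],[-0.19,0.014,0,0],[-0.25,0.014,0,0],[-0.32,0.014,0,0],[-0.36,0.014,0.02,0],[-0.395,0.014,0.0375,0],[-0.43,0.014,0.057,0],[-0.465,0.014,0.0775,0],[-0.51,0.014,0.1325,0],[-0.51,0.014,0.1325,0]]]'
python3 -c "
from h import *
togo([0,.082],.088);look('scene')"
```

```text
time_s: 17.65
eef_pos: [0.528, 0.0432, 0.1046]
eef_rot: [-0.001, 0.51, 0.86, -0.0]
wrist_force: [0.5, 1.0, -0.5]
opening: -0.002
grasp_force: 0.0
t 17.65 TCP local [0.0024 0.0869] 0.1046 ytool-standx deg 0.1 F [ 0.5  1.  -0.5] go [-0.025 -0.012  0.083]
scene 56 [-0.0656  0.0681] 43.9 0.113
scene 115 [0.0107 0.0973] -6.3 0.12
scene 88 [-0.065  -0.0724] -221.9 0.116
scene 69 [0.076  0.0682] -48.1 0.113
scene 96 [ 0.0763 -0.0729] -133.7 0.113
```

```bash
python3 -m handwheel '[[[-0.012,-0.012,0.03,0],[-0.022,-0.012,0.055,0],[-0.025,-0.012,0.075,0],[-0.025,-0.012,0.085,0],[-0.025,-0.012,0.085,0]]]'
python3 -c "
from h import *
togo([0,.082],.086)"
```

```text
time_s: 18.32
eef_pos: [0.5286, 0.0382, 0.0889]
eef_rot: [-0.0, 0.509, 0.861, -0.0]
wrist_force: [-0.4, -0.5, 2.5]
opening: -0.002
grasp_force: 1.0
t 18.32 TCP local [0.0005 0.0822] 0.0889 ytool-standx deg 0.2 F [-0.4 -0.5  2.5] go [-0.001 -0.003  0.015]
```

```bash
python3 -m handwheel '[[[0,0,0.01,0],[0,0,0.02,0],[0,0,0.02,0],[0,0,0.02,0]]]'
python3 -c "
from h import *
togo([0,.082],.086)"
python3 -m handwheel '[[[0,0,-0.2,0],[0,0,-0.5,0],[0,0,-0.7,0],[0.6,-0.4,-0.7,0],[0.9,-0.6,-0.7,0],[1,-0.6,-0.7,0],[1,-0.6,-0.7,0]]]'
python3 - <<'E'
from h import *
togo([0,.082],.086)
c,W,L=look("scene");look("top");z=W[...,2]
for lo in np.arange(.07,.15,.01):
    m=(z>.066)&(z<.2)&(abs(L[...,0])<.005)&(L[...,1]>lo)&(L[...,1]<lo+.01)
    if m.sum():print(lo.round(2),m.sum(),"z",z[m].min().round(4),z[m].max().round(4))
cv2.imwrite("pics/s6.png",cv2.resize(c["color"][110:250,160:320,::-1],(679,594),interpolation=cv2.INTER_CUBIC))
E
```

```text
time_s: 18.82
eef_pos: [0.5291, 0.0383, 0.0875]
eef_rot: [0.0, 0.509, 0.861, -0.0]
wrist_force: [-9.1, -0.0, 24.0]
opening: -0.002
grasp_force: 12.0
t 18.82 TCP local [0.001 0.082] 0.0875 ytool-standx deg 0.2 F [-9.1 -0.  24. ] go [-0.    -0.005  0.008]
time_s: 19.7
eef_pos: [0.3251, 0.1568, 0.2245]
eef_rot: [-0.0, 0.509, 0.861, 0.0]
wrist_force: [-0.1, 0.5, 0.0]
opening: 0.0
grasp_force: 0.0
t 19.7 TCP local [-0.1214  0.2838] 0.2245 ytool-standx deg 0.2 F [-0.1  0.5  0. ] go [-1.011  0.604  0.693]
scene 56 [-0.0653  0.0679] 43.9 0.112
scene 124 [0.004  0.0991] -2.3 0.083
scene 86 [-0.0648 -0.0724] -221.8 0.113
scene 68 [0.0757 0.0683] -47.9 0.115
scene 93 [ 0.0765 -0.0729] -133.6 0.112
top 28 [ 0.0661 -0.0663] -135.1 0.115
top 20 [0.064  0.0718] -41.7 0.114
top 26 [-0.0714 -0.0652] -227.6 0.114
top 126 [-0.0011  0.0997] 0.6 0.089
top 10 [-0.072   0.0741] 44.1 0.115
0.07 13 z 0.0661 0.0814
0.08 11 z 0.0693 0.0826
0.09 9 z 0.0679 0.0828
0.1 9 z 0.0796 0.0832
0.11 9 z 0.0785 0.0831
0.12 10 z 0.0732 0.0831
0.13 11 z 0.068 0.0822
0.14 8 z 0.0798 0.0849
```

View pics/s6.png

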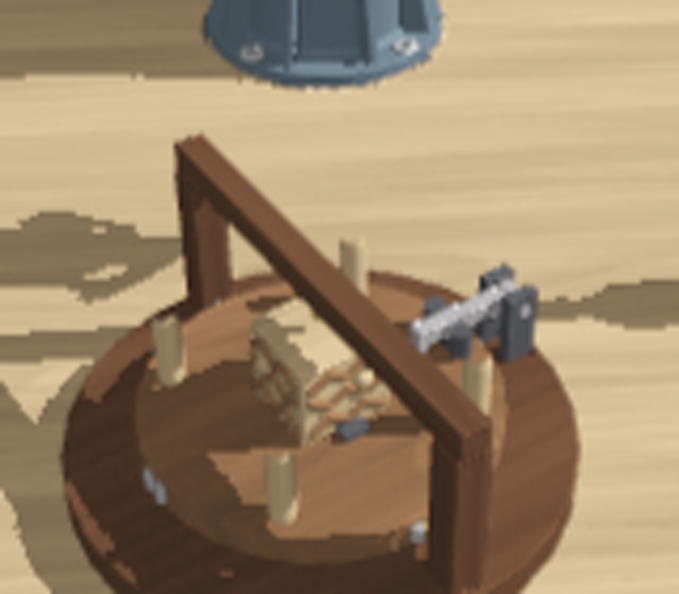

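The bar lies level between the studs at (440,320) to (510,290). Its top is a uniform 81–83 mm, so it is home, and the arm is clear.

```bash
python3 -c "
from bench import ctrl
print(ctrl.hand_in())"
```

```text
the job is handed in; nothing more can be done
None
```

I turned the table onto its detent with the catch under the latch, using peg0 and then peg3. I then swung the latch bar down; it measures level and home in the fork. The arm was clear when I handed the job in at about 20 s; no verdict came back.

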